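Push the printing block into the registration corner

ROBOT

A 7-joint arm with a two-finger parallel gripper is mounted at the origin on the work surface. World frame = base frame: x ahead of the robot, y to its left, z up, the work surface at z = 0. Lengths are in m, angles in rad, forces in N, time in s.
With the tool pointing down it reaches from about 0.35 to 0.9 m from the base axis. Payload 7.2 kg.
Tool frame: the origin (TCP) lies between the finger pads; the fingertips stand tcp_to_tips ahead of it and the grasp point (between the pads) is the TCP (tcp_to_tips is the distance from the TCP to the fingertips, in m); z points along the fingers, y is the line along which they close (so a half turn about z gives the same grasp; the last joint's range is limited). The gripper opens to 85 mm and grips with 20 to 120 N. Pads are 22 mm wide; open, the fingers measure 114 mm over their backs; the gripper's body (76 mm by 85 mm) begins 54 mm behind the grasp point. The pads swing forward as they close: fully open they stand 13 mm farther back than shut.
Start: joints at [-1.226, 0.411, -0.013, 1.596, 0.006, 1.134, -0.082], TCP at [0.251, 0.572, 0.25] pointing down, gripper open.
Joint ranges: [-2.95, 2.95], [-0.29, 1.99], [-1.47, 1.44], [0.14, 2.54], [-1.03, 4.17], [0.13, 1.85], [-2.86, 2.86]. Speed limits (rad/s): [2.39, 2.39, 3.01, 3.01, 3.14, 3.14, 3.14].

INTERFACE

Orientations are given as a rotation vector (axis times angle).
In Python, from cell import state, camera, job_done, cut_out, spot_point, tcp_to_tips gives the robot as it stands.
- The arm moves only by the tool play_rows, never from a script. Its argument "steps" is text: rows parted by semicolons, each of 7 numbers parted by spaces: the shift along the tool's x, y, z in mm, then the turn, a rotation vector about the tool's x, y, z in rad, then the closure, from 0 (fully open) to 1 (shut). In form: dx dy dz rx ry rz jaw; .... A call has 1 to 5 rows; each row is the pose to reach, as a shift and turn from the pose commanded when the call began, along the tool's axes at that moment; what a row does not reach only later rows make up. A row lasts 1/10 s, in which the tool goes at most 50 mm and 8.59 degrees, less where a joint would pass 70% of its speed; a pose out of reach is approached as far as the arm can. A call with a gripper value outside its range is refused whole. The fingers move at their own pace and stop on an object; "newtons" is the grip in N (left out, the last holds). Time passes only in rows, so rows that repeat a pose let the fingers close. It gives the time, the measured TCP pose, the force, the opening and the grip force at its end, in the units of the state.
- state(): the state, without advancing time (a new reading comes with each control period).
- camera(name): name is "scene" or "top" or "wrist"; returns a dict with "image" (480x640x3 uint8, blue, green, red), "z_map" (480x640 float32, m along the optical axis (not along the pixel's ray), 0 where there is no reading), "K" (3x3 intrinsics, pixels), "dist" ([k1, k2, p1, p2, k3] as OpenCV has them; the pictures are not rectified), "R" (3x3) and "t" (3): a world point X has camera coordinates R X + t; the wrist camera has in their place "hand_eye" (4x4, takes a point from camera to tool coordinates, whose origin is the TCP and whose axes are the flange's). Camera axes: x right, y down, z forward; pixel columns grow to the right and rows downward; lengths in m; the calibration is good to about 2 mm. A picture is of the moment at which its call begins: read the wrist's pose just before it.
- job_done(): hands the job in; it is judged then, once.
Trained networks look in a picture, given as the dict that the camera call returned (one of the last four; its "shot" number tells which), for a name from the list of things; names that differ only in an ending like _2 or _b are one class to them, and where a whole thing is asked for, a point or a joint stands for the part that bears it (a point fixed in the world has none). Each returns a list of dicts, best first, with "score" (0 to 1); they miss things now and then, are a little off and sometimes report something else, mostly with a low value. They report only what shows in the picture. A call takes as long as a camera call. They do not tell look-alikes from the thing itself.
- cut_out(picture, target): "region" (480x640 bool, what is visible of it) and "point" ([column, row] as shares, 0 to 1, of the picture: columns of its width, rows of its height, amid what is visible of it).
- spot_point(picture, target): "point" ([column, row] as shares, 0 to 1, of the picture: columns of its width, rows of its height: a listed point, or the origin of a listed thing).
The state is a dict: "t": time; "q": joint angles; "dq": joint speeds; "effort": joint torques, N m; "eef_pos": TCP position; "tcp_rot": TCP orientation; "contact_force": force on the tool from outside, world axes, zero at the start; "moment": the same for the moment, N m; "width": opening from 0.0 (shut) to 1.0 (fully open); "grasp_force": force on a finger pad.
Only numpy, scipy, OpenCV 4.12 (cv2) and the standard library are available. Lean on these libraries where they do the work, as an engineer would, in place of code of your own. Each camera call takes 0.05 s, during which the arm holds its last target. There are 200 camera calls.

TASK

Push the green leaf printing block along the registration board into the corner of the two dark wooden fences, so that it lies flat on the board, square, with one side against the far fence and one against the left fence (as the robot sees it). Only push it with the fingertips or the outside of the fingers: do not lift or tip it. Leave the ink jar, clay pot and brush mug where they stand, and finish clear of the block.

Things in the scene. Friction and masses are not known exactly. Their poses are not given: they have to be found in the camera images.
- board: Fixed plywood board, 300 (x) x 360 (y) x 12 mm, with two dark wooden fences 22 mm wide, 16 mm high above it. Origin: centre of its underside, on the table; x points to the far fence, y to the left one. Inner face of the far fence: x = +110 mm (y -180 to +150); of the left fence: y = +130 mm (x -118 to +132). A flat white paper lies in the corner. Position and yaw vary.
- block: Loose pale wood block, green top with cream leaf, 90 (x) x 120 (y) x 24 mm high, 0.18 to 0.35 kg; slides under a few newtons. Starts flat on the board, off both fences, turned at most 0.25 rad from it. Origin: centre of its underside; home in the corner it is at x +65, y +70, z +12 mm in the board's frame, 120 mm side along the far fence.
- ink_jar: Small ink jar with a blue cap, 48 mm in diameter, 60 mm high, loose, standing on the board towards its near left corner, inside the near end of the left fence: leave alone. Origin: centre of its underside.
- clay_pot: Terracotta pinch pot, 90 mm in diameter, 62 mm high, loose, on the table to the left or right of the board: leave alone. Origin: centre of its underside.
- brush_mug: White mug with paint brushes standing in it, 72 mm in diameter, 90 mm high, 195 mm with the brushes, which splay to about 35 mm from its axis; loose, on the table to the left or right of the board: leave alone. Origin: centre of its underside.
Mind the look-alikes: they are no part of the job. Of the things shaped like the block, the wood one is meant.

How it is judged:
By the outcome, as a careful person would: the job done as asked, in the order asked, and still so for the second after the job is handed in, with the robot touching nothing.
It also fails if it takes over 58 s, if anything falls off the work surface, if the arm or the gripper's body presses on something with over 40 N, if the wrist force passes 120 N, or if a joint passes its speed limit or range.

## Working session

There is one attempt and no reset: what is moved stays moved. The work goes in short steps, Python scripts to look and compute and a tool call to move; the robot and the scene stay as the last step left them, time stands still between calls to the robot, and variables do not carry over. Pictures are saved under pics/ and viewed, at most 10 in all, crops included, and the job is handed in when it is done.

Besides the shell and the picture viewer there is one more tool, called after ">>>" as name(argument=value, ...) on one line, values as JSON. play_rows: Moves the arm, as the interface text tells. Its arguments: {"type":"object","properties":{"steps":{"type":"string"},"newtons":{"type":"number"}},"required":["steps"]}

```bash
ls; mkdir -p pics; python3 - <<'E'
from cell import *
import cv2,numpy as np
print(state(), tcp_to_tips)
for n in("top","scene"):
    c=camera(n); cv2.imwrite(f"pics/{n}0.png",c["image"])
    print(n,c["K"],c["dist"],c["R"],c["t"])
    for k in("block","board","ink_jar","clay_pot","brush_mug"):
        for d in cut_out(c,k)[:3]: print(k,d["score"],np.array(d["point"])*[640,480],d["region"].sum())
E
```

```text
pics
{'t': 0.0, 'q': array([-1.22622037,  0.41192864, -0.01273985,  1.5970394 ,  0.00558301,
        1.13429684, -0.08220252]), 'dq': array([ 0.00061328,  0.00130015, -0.00020329, -0.00025765, -0.00146147,
        0.00048937, -0.00045254]), 'effort': array([ 4.58043505e-04, -6.00621486e+01,  6.81551993e-01, -2.99411738e+01,
        1.35426733e-02,  1.05162457e-02,  5.49971162e-05]), 'eef_pos': array([0.25055135, 0.57207437, 0.24943688]), 'tcp_rot': array([-6.43680627e-01, -3.07469015e+00,  2.54164886e-03]), 'contact_force': array([-0.02977505, -0.01018889, -0.67498023]), 'moment': array([-0.02096841, -0.02047696, -0.04743964]), 'grasp_force': 0.0, 'width': 0.9990244427588154} 0.019
top [[534.36988185   0.         318.47922627]
 [  0.         534.36988185 238.14663987]
 [  0.           0.           1.        ]] [-0.05120377  0.          0.          0.          0.        ] [[ 0.01955714 -0.99978033 -0.00753786]
 [-0.99471764 -0.01869713 -0.10093182]
 [ 0.10076871  0.00947198 -0.99486479]] [-0.03296297  0.48338199  1.15345856]
block 0.95 [327.488 193.584] 2267
block 0.9 [379.584 318.096] 2262
block 0.74 [425.408 152.4  ] 2238
board 0.89 [286.208 194.784] 18363
board 0.46 [421.888 223.296] 1315
ink_jar 0.69 [245.184 242.208] 448
ink_jar 0.38 [327.488 193.008] 2255
clay_pot 0.85 [422.016 220.608] 1346
scene [[487.81760331   0.         316.70239701]
 [  0.         487.81760331 244.03632848]
 [  0.           0.           1.        ]] [-0.04144316  0.          0.          0.          0.        ] [[-0.16161976  0.98685041  0.00230834]
 [ 0.66491025  0.11062242 -0.73868602]
 [-0.72922795 -0.11785142 -0.67404572]] [ 0.11957957 -0.30031814  1.3147851 ]
block 0.71 [307.584 282.48 ] 2993
block 0.69 [126.272 242.976] 2170
block 0.6 [171.328 317.088] 3517
board 0.64 [363.968 312.384] 22648
ink_jar 0.63 [404.8   242.304] 833
clay_pot 0.72 [206.976 240.48 ] 1585
brush_mug 0.8 [511.808 294.192] 3459
```

View pics/top0.png

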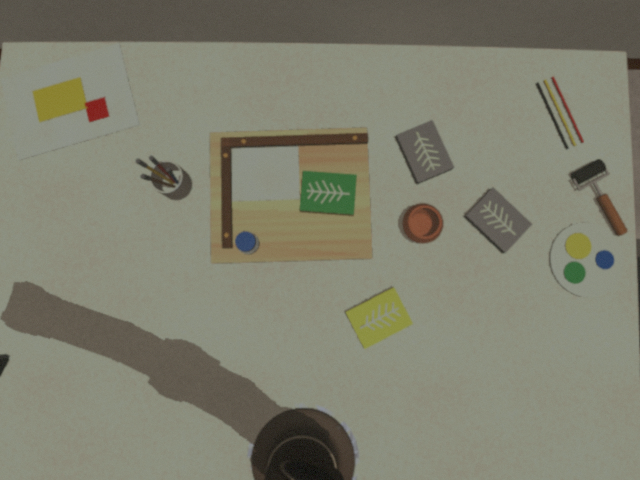

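View pics/scene0.png

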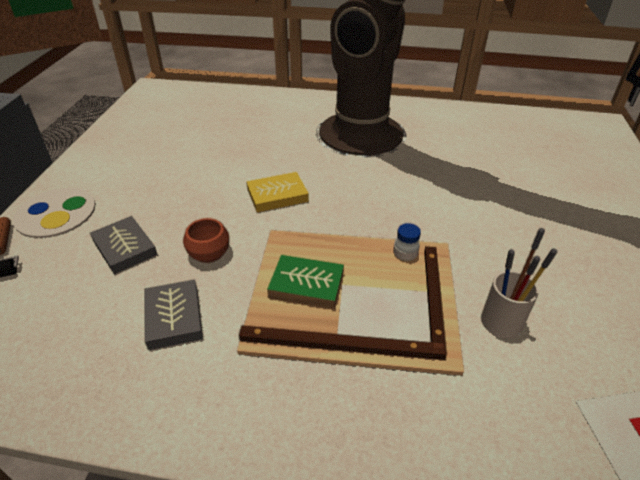

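The top view shows these block-shaped candidates:
- Green (327,193), on the board.
- Grey (425,152) and (498,219), on the table.
- Yellow (379,318), on the table.

The green one, with a cream leaf and on the board, fits the description. The far fence is at row ~140 and the left fence at column ~227. The jar is at (246,242), the pot at (423,222) and the mug at (165,180).

```bash
cat > h.py <<'E'
from cell import *
import cv2,numpy as np
from scipy.spatial.transform import Rotation as Ro
def pose(c):
    """camera->world R,t"""
    if "hand_eye" in c:
        s=c["s"]; T=np.eye(4); T[:3,:3]=Ro.from_rotvec(s["tcp_rot"]).as_matrix(); T[:3,3]=s["eef_pos"]
        T=T@c["hand_eye"]; return T[:3,:3],T[:3,3]
    return c["R"].T,-c["R"].T@c["t"]
def shoot(n):
    s=state(); c=camera(n); c["s"]=s; return c
def p2w(c,px,z):
    R,t=pose(c); u=cv2.undistortPoints(np.float64(px).reshape(-1,1,2),c["K"],np.float64(c["dist"])).reshape(-1,2)
    d=np.c_[u,np.ones(len(u))]@R.T; return t+d*((z-t[2])/d[:,2])[:,None]
def top_pts(c,mask,z):
    v,u=np.nonzero(mask); return p2w(c,np.c_[u,v],z)[:,:2]
def rect(c,mask,z):
    n,l,st,_=cv2.connectedComponentsWithStats(mask.astype(np.uint8)); m=(l==1+st[1:,4].argmax()).astype(np.uint8)
    k=cv2.findContours(m,cv2.RETR_EXTERNAL,cv2.CHAIN_APPROX_NONE)[0][0].reshape(-1,2)
    w=p2w(c,k,z)[:,:2].astype(np.float32)
    (cx,cy),(a,b),th=cv2.minAreaRect(w*1000); th=np.deg2rad(th)
    if a>b: th+=np.pi/2; a,b=b,a       # th: direction of short side (x)
    th=(th+np.pi/2)%np.pi-np.pi/2
    return cx,cy,a,b,th
def green(c):
    h=cv2.cvtColor(c["image"],cv2.COLOR_BGR2HSV); m=((h[...,0]>45)&(h[...,0]<85)&(h[...,1]>110)&(h[...,2]>30)).astype(np.uint8)
    return cv2.morphologyEx(m,cv2.MORPH_CLOSE,np.ones((9,9)))
E
python3 - <<'E'
from h import *
c=shoot("top")
print("block",rect(c,green(c),.036))
def line(pts): return cv2.fitLine(p2w(c,pts,.028)[:,:2].astype(np.float32)*1000,cv2.DIST_HUBER,0,.01,.01).ravel()
g=cv2.cvtColor(c["image"],cv2.COLOR_BGR2GRAY).astype(float)
# far fence centre per column, left fence centre per row, from dark pixels
P=[]
for u in range(240,362,4):
    r=np.nonzero(g[125:155,u]<75)[0]
    if len(r): P.append((u,125+r.mean(),len(r)))
Q=[]
for v in range(155,228,4):
    r=np.nonzero(g[v,215:240]<75)[0]
    if len(r): Q.append((215+r.mean(),v,len(r)))
P=np.array(P);Q=np.array(Q);print(np.median(P[:,2]),np.median(Q[:,2]))
l=line(P[:,:2]);m=line(Q[:,:2]);print(l,m,"yaw far",np.arctan2(-l[0],l[1]),"left",np.arctan2(m[1],m[0]))
for k,z in(("ink_jar",.072),("clay_pot",.062),("brush_mug",.09)):
    for d in cut_out(c,k)[:1]: print(k,d["score"],p2w(c,np.array(d["point"])*[640,480],z))
E
```

```text
block (584.0783081054688, -41.620018005371094, 86.84161376953125, 115.73438262939453, np.float64(-0.03855964310714821))
10.0 9.0
[ 4.7572132e-02 -9.9886781e-01  7.0355902e+02  2.6570402e+01] [9.9891442e-01 4.6583213e-02 5.6374512e+02 1.8265642e+02] yaw far -3.0940027 left 0.046600074
ink_jar 0.96 [[0.46085544 0.12830253 0.072     ]]
clay_pot 0.72 [[ 0.52034605 -0.24416961  0.062     ]]
brush_mug 0.69 [[0.59924743 0.29445166 0.09      ]]
```

```bash
cat >> h.py <<'E'
YB=.047; O=np.array([581.7,42.35])
ex=np.array([np.cos(YB),np.sin(YB)]); ey=np.array([-ex[1],ex[0]])
def b2w(x,y): return O+x*ex+y*ey
def w2b(p): d=np.array(p)[:2]-O; return np.array([d@ex,d@ey])
def go(xb,yb,z,yaw):
    """yaw: world angle of tool y relative to board y; prints tool-frame shift mm and turn"""
    s=state(); R=Ro.from_rotvec(s["tcp_rot"]); a=YB+yaw
    D=Ro.from_matrix(np.array([[-np.cos(a),-np.sin(a),0],[-np.sin(a),np.cos(a),0],[0,0,-1]]))
    D=Ro.from_matrix(np.array([[-np.cos(a),-np.sin(a),0],[-np.sin(a),np.cos(a),0],[0,0,-1.]]))
    w=np.r_[b2w(xb,yb),z]-s["eef_pos"]*1000
    print("shift",R.inv().apply(w).round(1),"turn",(R.inv()*D).as_rotvec().round(3),"here b",w2b(s["eef_pos"]*1000).round(1),"t",round(s["t"],2))
E
sed -i '0,/    D=Ro/{/    D=Ro/d}' h.py
python3 -c "
from h import *
go(-75,-84,250,0)"
```

```text
shift [-4.859e+02 -4.614e+02  3.000e-01] turn [ 0.    0.   -0.46] here b [-305.7  545.1] t 0.8
```

>>> play_rows(steps="-36 -34 0 0 0 0 0; -72 -68 0 0 0 0 0; -108 -102 0 0 0 0 0; -144 -136 0 0 0 0 0; -180 -170 0 0 0 0 0")

```text
t: 1.3
eef_pos: [0.348, 0.3427, 0.2505]
tcp_rot: [0.644, 3.075, 0.001]
contact_force: [1.5, -1.0, 0.3]
width: 0.999
grasp_force: 0.0
```

>>> play_rows(steps="-36 -34 0 0 0 0 0; -72 -68 0 0 0 0 0; -108 -102 0 0 0 0 0; -144 -136 0 0 0 0 0; -180 -170 0 0 0 0 0")

```text
t: 1.8
eef_pos: [0.4446, 0.1148, 0.2507]
tcp_rot: [0.643, 3.074, 0.001]
contact_force: [0.3, -0.1, 0.3]
width: 1.002
grasp_force: 0.0
```

```bash
python3 -c "
from h import *
go(-75,-84,160,0);go(-75,-84,250,0)"
```

```text
shift [-124.6 -120.    90.7] turn [ 0.001  0.001 -0.46 ] here b [-133.5   78.8] t 1.8
shift [-124.7 -119.9    0.7] turn [ 0.001  0.001 -0.46 ] here b [-133.5   78.8] t 1.8
```

>>> play_rows(steps="-32 -30 0 0 0 -0.12 0; -64 -60 0 0 0 -0.24 0; -96 -90 0 0 0 -0.36 0; -125 -120 0 0 0 -0.46 0; -125 -120 0 0 0 -0.46 0")

```text
t: 2.3
eef_pos: [0.5116, -0.05, 0.2507]
tcp_rot: [-0.069, 3.139, -0.004]
contact_force: [-0.6, -0.1, 0.6]
width: 0.999
grasp_force: 0.0
```

```bash
python3 - <<'E'
from h import *
c=shoot("wrist"); cv2.imwrite("pics/w0.png",c["image"])
r=rect(c,green(c),.036); print(r,w2b(r[:2]))
go(-75,-84,33,0)
E
```

```text
(586.1129150390625, -43.59337615966797, 89.03162384033203, 119.00251770019531, np.float64(-0.05561279567330679)) [  0.37019018 -86.05579983]
shift [1.000e-01 1.800e+00 2.174e+02] turn [-0.001  0.    -0.005] here b [-74.9 -85.6] t 2.35
```

View pics/w0.png

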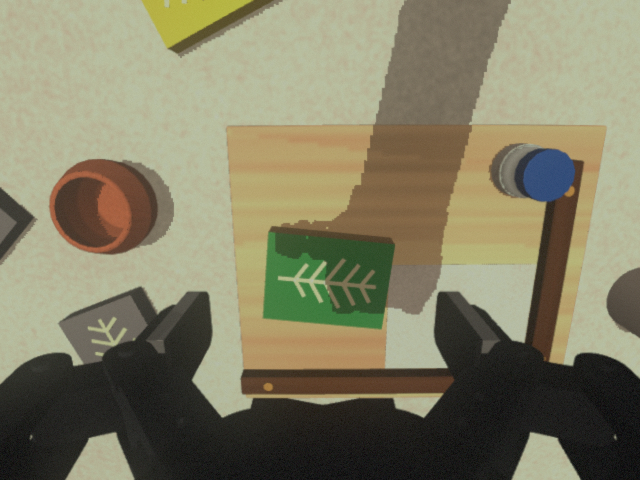

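The wrist view shows the green leaf block with pale wood sides at (328,280), on the board beside the white paper. It agrees with the top-camera estimate. I'll descend on its near side.

>>> play_rows(steps="0 2 45 0 0 -0.005 0; 0 2 90 0 0 -0.005 0; 0 2 135 0 0 -0.005 0; 0 2 175 0 0 -0.005 0; 0 2 190 0 0 -0.005 0")

```text
t: 2.85
eef_pos: [0.5078, -0.0397, 0.0568]
tcp_rot: [0.083, -3.135, -0.001]
contact_force: [-0.3, 0.2, 0.6]
width: 0.998
grasp_force: 0.0
```

>>> play_rows(steps="0 0 10 0 0 0 0; 0 0 18 0 0 0 0; 0 0 25 0 0 0 0; 0 0 27 0 0 0 0; 0 0 27 0 0 0 0")

```text
t: 3.35
eef_pos: [0.5107, -0.0413, 0.0337]
tcp_rot: [-0.082, 3.14, 0.0]
contact_force: [-0.3, 0.2, 1.0]
width: 0.999
grasp_force: 0.0
```

```bash
python3 - <<'E'
from h import *
go(9,-84,33,0); print(state()["contact_force"])
c=shoot("scene"); cv2.imwrite("pics/s1.png",cv2.resize(c["image"][200:400,200:470],None,fx=2.9,fy=2.9))
E
```

```text
shift [-83.8  -4.2   0.7] turn [0.    0.001 0.005] here b [-74.9 -80.2] t 3.35
[-0.28427484  0.2021991   0.9999751 ]
```

View pics/s1.png

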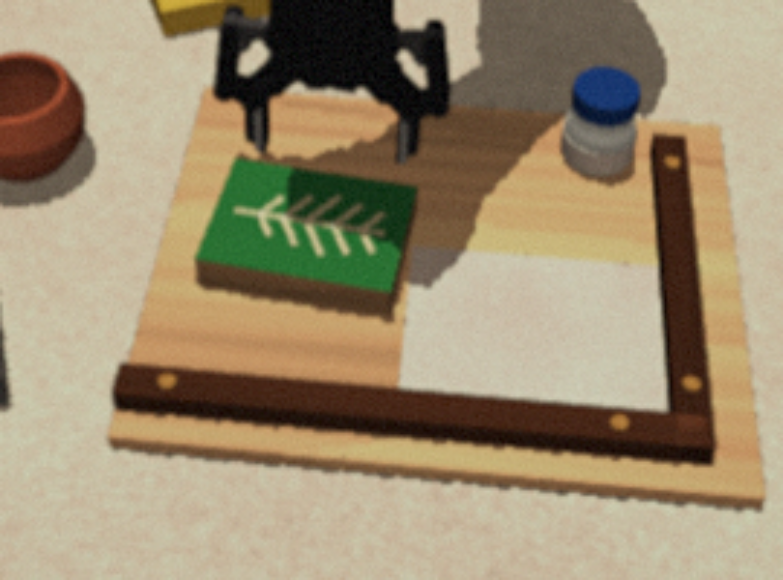

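The crop shows both fingertips behind the block's near side at about mid height. I'll push it toward the far fence.

>>> play_rows(steps="-6 -5 0 0 0 0.005 0; -13 -5 0 0 0 0.005 0; -20 -5 0 0 0 0.005 0; -27 -5 0 0 0 0.005 0; -34 -5 0 0 0 0.005 0")

```text
t: 3.9
eef_pos: [0.5449, -0.0446, 0.0332]
tcp_rot: [0.074, -3.14, -0.0]
contact_force: [-2.2, -0.7, 1.3]
width: 0.996
grasp_force: 1.1
```

>>> play_rows(steps="-7 0 0 0 0 0 0; -14 0 0 0 0 0 0; -21 0 0 0 0 0 0; -28 0 0 0 0 0 0; -33 0 0 0 0 0 0")

```text
t: 4.4
eef_pos: [0.5784, -0.043, 0.0332]
tcp_rot: [-0.074, 3.14, -0.0]
contact_force: [-1.2, -0.9, 0.9]
width: 0.999
grasp_force: 0.9
```

>>> play_rows(steps="-4 0 0 0 0 0 0; -7 0 0 0 0 0 0; -10 0 0 0 0 0 0; -12 0 0 0 0 0 0; -13 0 0 0 0 0 0")

```text
t: 4.9
eef_pos: [0.5907, -0.0425, 0.0332]
tcp_rot: [-0.074, 3.141, 0.0]
contact_force: [-1.8, 0.3, 1.5]
width: 1.001
grasp_force: 0.7
```

```bash
python3 - <<'E'
from h import *
go(9,-84,33,0); print(state()["contact_force"])
c=shoot("scene"); r=rect(c,green(c),.036); print(r,w2b(r[:2]))
c=shoot("top"); r=rect(c,green(c),.036); print(r,w2b(r[:2]))
E
```

```text
shift [-4.   1.1  0.2] turn [-0.  0.  0.] here b [  5.  -85.1] t 4.9
[-1.82591451  0.34444862  1.47931307]
(646.4368896484375, -37.36811065673828, 89.87757873535156, 118.7484130859375, np.float64(0.05391277095264435)) [ 60.92002899 -82.67159195]
(417.5252380371094, -585.33349609375, 36.85134506225586, 37.961090087890625, np.float64(1.2197912956482897)) [-193.4837285  -619.27697401]
```

>>> play_rows(steps="10 0 0 0 0 0 0.2; 25 0 0 0 0 0 0.5; 25 0 -40 0 0 0 0.5; 25 0 -85 0 0 0 0.5; 25 0 -90 0 0 0 0.5")

```text
t: 5.5
eef_pos: [0.5679, -0.0442, 0.1283]
tcp_rot: [-0.073, 3.133, 0.0]
contact_force: [1.4, 0.2, 1.5]
width: 0.502
grasp_force: 0.0
```

```bash
python3 - <<'E'
from h import *
print(state()["q"])
go(60,-178,123,np.pi/2);go(60,-178,123,-np.pi/2)
c=shoot("scene"); r=rect(c,green(c),.036); print(r,w2b(r[:2]))
E
```

```text
[-0.25090046  0.45951169  0.32092296  1.88092547 -0.19299493  0.82279174
  1.7869358 ]
shift [-77.9 -92.1   5.9] turn [-0.006  0.006 -1.571] here b [-17.9 -85.8] t 5.5
shift [-77.9 -92.1   5.9] turn [0.006 0.006 1.57 ] here b [-17.9 -85.8] t 5.5
(646.463623046875, -36.78992462158203, 89.50182342529297, 118.67200469970703, np.float64(0.04598703710100027)) [ 60.97389761 -82.09530041]
```

>>> play_rows(steps="0 -20 0 0 0 -0.14 0.5; -8 -40 0 0 0 -0.28 0.5; -16 -60 0 0 0 -0.42 0.5; -24 -80 0 0 0 -0.56 0.5; -32 -92 0 0 0 -0.70 0.5")

```text
t: 6.05
eef_pos: [0.601, -0.1358, 0.122]
tcp_rot: [1.152, -2.921, -0.001]
contact_force: [-0.2, -0.0, -0.3]
width: 0.504
grasp_force: 0.0
```

```bash
python3 - <<'E'
from h import *
print(state()["q"])
go(60,-178,123,np.pi/2)
E
```

```text
[ 0.03416321  0.5296049   0.1510163   1.75146995 -0.09908971  0.86933924
  2.55117526]
shift [-37.9 -31.1  -1.1] turn [ 0.001 -0.001 -0.866] here b [  10.9 -178.9] t 6.05
```

The last joint runs toward its limit this way, so I'll turn the other way.

>>> play_rows(steps="0 0 0 0 0 0.14 0.5; 0 0 0 0 0 0.28 0.5; 0 0 0 0 0 0.42 0.5; 0 0 0 0 0 0.56 0.5; 0 0 0 0 0 0.70 0.5")

```text
t: 6.55
eef_pos: [0.6008, -0.1339, 0.1219]
tcp_rot: [0.065, -3.139, -0.001]
contact_force: [0.3, 0.9, -0.3]
width: 0.502
grasp_force: 0.0
```

>>> play_rows(steps="0 0 0 0 0 0.14 0.5; 0 0 0 0 0 0.28 0.5; 0 0 0 0 0 0.42 0.5; 0 0 0 0 0 0.56 0.5; 0 0 0 0 0 0.70 0.5")

```text
t: 7.05
eef_pos: [0.6008, -0.1338, 0.1219]
tcp_rot: [-1.016, -2.971, 0.0]
contact_force: [0.1, 0.0, -0.6]
width: 0.501
grasp_force: 0.0
```

>>> play_rows(steps="0 0 0 0 0 0.14 0.5; 0 0 0 0 0 0.28 0.5; 0 0 0 0 0 0.42 0.5; 0 0 0 0 0 0.56 0.5; 0 0 0 0 0 0.70 0.5")

```text
t: 7.55
eef_pos: [0.6009, -0.1339, 0.122]
tcp_rot: [-1.973, -2.443, 0.001]
contact_force: [-0.2, -0.1, -0.0]
width: 0.499
grasp_force: 0.0
```

```bash
python3 - <<'E'
from h import *
print(state()["q"])
go(58,-178,33,-np.pi/2)
E
```

```text
[-0.33855813  0.61534136  0.69084629  1.77859078 -0.47858794  0.92390562
  0.77093805]
shift [-8.8 46.5 88.9] turn [-0.002 -0.     0.165] here b [  10.9 -177. ] t 7.55
```

>>> play_rows(steps="-4 23 10 0 0 0.08 0.5; -9 46 30 0 0 0.165 0.5; -9 46 60 0 0 0.165 0.5; -9 46 80 0 0 0.165 0.5; -9 46 89 0 0 0.165 0.5")

```text
t: 8.05
eef_pos: [0.6465, -0.1325, 0.0307]
tcp_rot: [-2.16, -2.277, 0.005]
contact_force: [-0.6, 1.3, -0.1]
width: 0.504
grasp_force: 0.0
```

```bash
python3 - <<'E'
from h import *
go(58,-1,33,-np.pi/2); print(state()["contact_force"])
c=shoot("scene"); r=rect(c,green(c),.036); print(r,w2b(r[:2]))
cv2.imwrite("pics/s2.png",cv2.resize(c["image"][180:400,180:470],None,fx=2.7,fy=2.7))
E
```

```text
shift [176.7   2.5  -2.2] turn [-0.005 -0.     0.006] here b [  56.5 -177.7] t 8.05
[-0.58122076  1.27180009 -0.06485791]
(646.6898193359375, -36.71574401855469, 88.60076904296875, 118.64109802246094, np.float64(0.04402744572021722)) [ 61.20332931 -82.03182904]
```

View pics/s2.png

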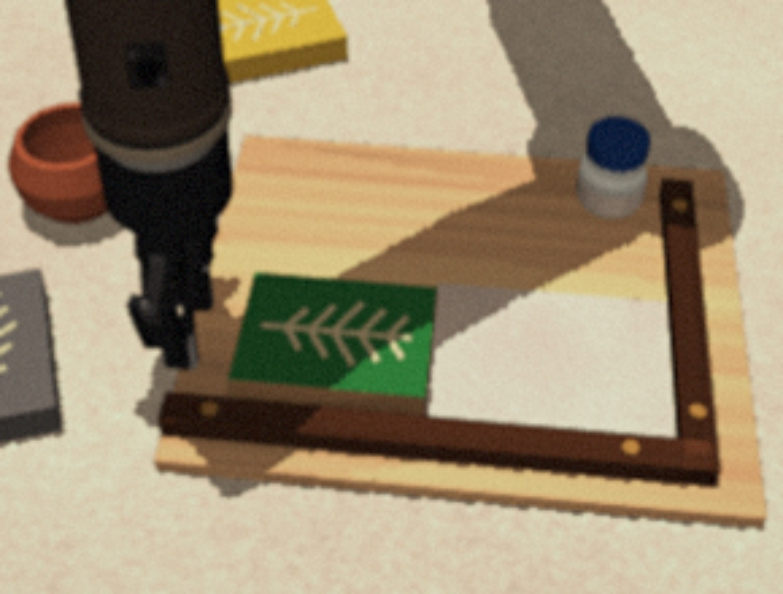

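The block sits parallel to the far fence with a small gap, and the fingers stand to its right. I'll push it left.

>>> play_rows(steps="10 2 -2 0 0 0.006 0.5; 20 2 -2 0 0 0.006 0.5; 29 2 -2 0 0 0.006 0.5; 37 2 -2 0 0 0.006 0.5; 45 2 -2 0 0 0.006 0.5")

```text
t: 8.6
eef_pos: [0.6488, -0.0873, 0.0372]
tcp_rot: [2.167, 2.272, 0.001]
contact_force: [0.1, -1.5, 1.7]
width: 0.499
grasp_force: 1.1
```

>>> play_rows(steps="8 0 0 0 0 0 0.5; 16 0 0 0 0 0 0.5; 24 0 0 0 0 0 0.5; 32 0 0 0 0 0 0.5; 40 0 0 0 0 0 0.5")

```text
t: 9.1
eef_pos: [0.6464, -0.0473, 0.0362]
tcp_rot: [-2.169, -2.273, 0.0]
contact_force: [-0.2, -1.4, 1.4]
width: 0.501
grasp_force: 1.1
```

>>> play_rows(steps="8 0 0 0 0 0 0.5; 16 0 0 0 0 0 0.5; 24 0 0 0 0 0 0.5; 32 0 0 0 0 0 0.5; 40 0 0 0 0 0 0.5")

```text
t: 9.6
eef_pos: [0.6445, -0.0072, 0.0362]
tcp_rot: [-2.169, -2.273, 0.0]
contact_force: [-0.0, -1.8, 0.8]
width: 0.503
grasp_force: 0.9
```

```bash
python3 - <<'E'
from h import *
go(58,-1,33,-np.pi/2); print(state()["contact_force"])
c=shoot("scene"); r=rect(c,green(c),.036); print(r,w2b(r[:2]))
E
```

```text
shift [51.5 -2.4  3.2] turn [-0. -0.  0.] here b [ 60.4 -52.5] t 9.6
[-0.01094311 -1.83685576  0.8011125 ]
(641.0597534179688, 62.49120330810547, 88.21955108642578, 119.47806549072266, np.float64(0.044541556485089506)) [60.24049071 17.33008007]
```

>>> play_rows(steps="8 -1 2 0 0 0 0.5; 16 -2 3 0 0 0 0.5; 24 -2 3 0 0 0 0.5; 32 -2 3 0 0 0 0.5; 40 -2 3 0 0 0 0.5")

```text
t: 10.15
eef_pos: [0.6404, 0.0331, 0.033]
tcp_rot: [-2.168, -2.273, 0.0]
contact_force: [0.5, -1.4, -1.6]
width: 0.5
grasp_force: 0.5
```

>>> play_rows(steps="3 0 0 0 0 0 0.5; 6 0 0 0 0 0 0.5; 8 0 0 0 0 0 0.5; 9 0 0 0 0 0 0.5; 10 0 0 0 0 0 0.5")

```text
t: 10.65
eef_pos: [0.6402, 0.0417, 0.0333]
tcp_rot: [2.169, 2.272, -0.0]
contact_force: [0.1, -1.0, 0.4]
width: 0.501
grasp_force: 0.5
```

>>> play_rows(steps="0.5 0 0 0 0 0 0.5; 1 0 0 0 0 0 0.5; 1.5 0 0 0 0 0 0.5; 2 0 0 0 0 0 0.5; 2 0 0 0 0 0 0.5")

```text
t: 11.15
eef_pos: [0.6402, 0.044, 0.0333]
tcp_rot: [-2.169, -2.273, -0.0]
contact_force: [-0.8, 0.6, 0.4]
width: 0.504
grasp_force: 0.4
```

>>> play_rows(steps="0.5 0 0 0 0 0 0.5; 1 0 0 0 0 0 0.5; 1.5 0 0 0 0 0 0.5; 2 0 0 0 0 0 0.5; 2 0 0 0 0 0 0.5")

```text
t: 11.65
eef_pos: [0.6403, 0.0444, 0.0334]
tcp_rot: [2.168, 2.271, -0.001]
contact_force: [0.4, -5.6, -0.7]
width: 0.496
grasp_force: 2.8
```

```bash
python3 - <<'E'
from h import *
go(58,-1,33,-np.pi/2); print(state()["contact_force"])
c=shoot("scene"); r=rect(c,green(c),.036); print(r,w2b(r[:2]))
cv2.imwrite("pics/s3.png",cv2.resize(c["image"][220:380,230:470],None,fx=3.2,fy=3.2))
E
```

```text
shift [-0.3 -0.6  0.4] turn [ 0.001  0.002 -0.001] here b [58.6 -0.7] t 11.65
[ 0.35216084 -5.63209294 -0.73241421]
(636.2207641601562, 115.0794448852539, 90.41358184814453, 119.40361785888672, np.float64(0.0513252477987125)) [57.87758261 70.0875974 ]
```

View pics/s3.png

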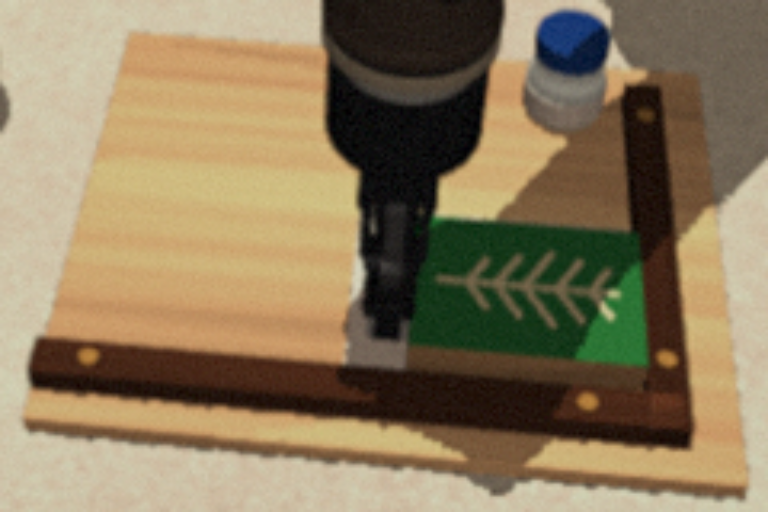

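The block is now against the left fence, with a ~7 mm gap to the far fence. I'll back off, turn, and push it home from the near side.

>>> play_rows(steps="-10 0 0 0 0 0 0.5; -30 0 0 0 0 0 0.5; -35 0 -40 0 0 0 0.3; -35 0 -80 0 0 0 0.3; -35 0 -90 0 0 0 0.3")

```text
t: 12.2
eef_pos: [0.6438, 0.0101, 0.1276]
tcp_rot: [2.167, 2.27, 0.008]
contact_force: [0.4, 0.1, 0.0]
width: 0.701
grasp_force: 0.0
```

>>> play_rows(steps="0 -20 0 0 0 -0.14 0.3; 0 -40 0 0 0 -0.28 0.3; 0 -60 0 0 0 -0.42 0.3; 0 -80 0 0 0 -0.56 0.3; 0 -80 0 0 0 -0.70 0.3")

```text
t: 12.7
eef_pos: [0.559, 0.0075, 0.123]
tcp_rot: [-1.248, -2.88, -0.001]
contact_force: [0.7, 0.1, 0.6]
width: 0.702
grasp_force: 0.0
```

```bash
python3 - <<'E'
from h import *
print(state()["q"])
go(-22,68,123,0)
c=shoot("scene"); r=rect(c,green(c),.036); print(r,w2b(r[:2]))
E
```

```text
[-0.5374104   0.4973968   0.5854964   1.91457167 -0.364527    0.83860221
  0.99347376]
shift [75.9 67.7  0.1] turn [ 0.    -0.003 -0.865] here b [-24.3 -33.7] t 12.7
(636.150634765625, 114.58599853515625, 90.3406982421875, 119.8192138671875, np.float64(0.05030804093678909)) [57.78434722 69.59799083]
```

>>> play_rows(steps="15 14 0 0 0 -0.14 0.3; 30 28 0 0 0 -0.28 0.3; 45 42 0 0 0 -0.42 0.3; 60 56 0 0 0 -0.56 0.3; 76 68 0 0 0 -0.70 0.3")

```text
t: 13.25
eef_pos: [0.5602, 0.1105, 0.1231]
tcp_rot: [-0.189, -3.136, -0.001]
contact_force: [0.2, 0.0, -0.5]
width: 0.704
grasp_force: 0.0
```

>>> play_rows(steps="0 0 0 0 0 -0.14 0.3; 0 0 20 0 0 -0.165 0.3; 0 0 50 0 0 -0.165 0.3; 0 0 80 0 0 -0.165 0.3; 0 0 88 0 0 -0.165 0.3")

```text
t: 13.75
eef_pos: [0.5582, 0.1091, 0.0324]
tcp_rot: [0.061, -3.136, 0.001]
contact_force: [0.3, -0.4, -0.0]
width: 0.704
grasp_force: 0.0
```

```bash
python3 - <<'E'
from h import *
go(9,68,33,0); print(state()["contact_force"])
E
```

```text
shift [-29.4   0.5  -0.8] turn [-0.001 -0.005 -0.008] here b [-20.4  67.8] t 13.75
[ 0.32809731 -0.41676861 -0.04505353]
```

>>> play_rows(steps="-7 0 0 0 0 -0.008 0.3; -14 0 0 0 0 -0.008 0.3; -20 0 0 0 0 -0.008 0.3; -24 0 0 0 0 -0.008 0.3; -27 0 0 0 0 -0.008 0.3")

```text
t: 14.25
eef_pos: [0.5875, 0.1104, 0.036]
tcp_rot: [-0.077, 3.14, 0.001]
contact_force: [-2.8, -0.8, 1.3]
width: 0.697
grasp_force: 1.1
```

>>> play_rows(steps="-0.5 0 0 0 0 0 0.3; -1 0 0 0 0 0 0.3; -1.5 0 0 0 0 0 0.3; -2 0 0 0 0 0 0.3; -2 0 0 0 0 0 0.3")

```text
t: 14.75
eef_pos: [0.5889, 0.1104, 0.0353]
tcp_rot: [0.077, -3.14, -0.0]
contact_force: [-1.0, -0.3, 1.4]
width: 0.698
grasp_force: 1.1
```

>>> play_rows(steps="-0.5 0 0 0 0 0 0.3; -1 0 0 0 0 0 0.3; -1.5 0 0 0 0 0 0.3; -2 0 0 0 0 0 0.3; -2 0 0 0 0 0 0.3")

```text
t: 15.25
eef_pos: [0.5897, 0.1104, 0.0351]
tcp_rot: [0.077, -3.138, 0.0]
contact_force: [-7.4, -0.1, 5.4]
width: 0.7
grasp_force: 3.3
```

>>> play_rows(steps="-0.5 0 0 0 0 0 0.3; -0.5 0 0 0 0 0 0.3")

```text
t: 15.45
eef_pos: [0.5897, 0.1104, 0.035]
tcp_rot: [0.077, -3.137, 0.0]
contact_force: [-8.9, -0.3, 6.8]
width: 0.701
grasp_force: 4.0
```

>>> play_rows(steps="10 0 0 0 0 0 0.3; 25 0 0 0 0 0 0.3; 25 0 -45 0 0 0 0.3; 25 0 -90 0 0 0 0.3; 25 0 -130 0 0 0 0.3")

```text
t: 15.95
eef_pos: [0.5669, 0.1091, 0.1673]
tcp_rot: [-0.077, 3.139, 0.0]
contact_force: [1.0, 0.9, -0.2]
width: 0.701
grasp_force: 0.0
```

```bash
python3 - <<'E'
from h import *
go(-60,-100,250,0)
c=shoot("scene"); r=rect(c,green(c),.036); print(r,w2b(r[:2]))
E
```

```text
shift [  48.5 -167.3  -82.8] turn [0.    0.002 0.002] here b [-11.7  67.4] t 15.95
(645.5681762695312, 115.21358489990234, 89.50650787353516, 119.61875915527344, np.float64(0.06264806416378033)) [67.22097466 69.78242264]
```

>>> play_rows(steps="20 -10 -30 0 0 0 0.3; 40 -20 -50 0 0 0 0.3; 60 -30 -50 0 0 0 0.3; 60 -30 -50 0 0 0 0.3; 60 -30 -50 0 0 0 0.3")

```text
t: 16.5
eef_pos: [0.5083, 0.0766, 0.2155]
tcp_rot: [-0.077, 3.139, 0.001]
contact_force: [0.6, 0.2, 0.4]
width: 0.698
grasp_force: 0.0
```

```bash
python3 - <<'E'
from h import *
c=shoot("wrist"); r=rect(c,green(c),.036); print(r,w2b(r[:2]))
cv2.imwrite("pics/w4.png",c["image"])
s=shoot("scene"); cv2.imwrite("pics/s4.png",cv2.resize(s["image"][240:380,300:480],None,fx=4,fy=4))
E
```

```text
(659.39013671875, 113.628662109375, 113.62098693847656, 113.85173797607422, np.float64(0.04710717930024444)) [80.95320762 67.54985708]
```

View pics/w4.png

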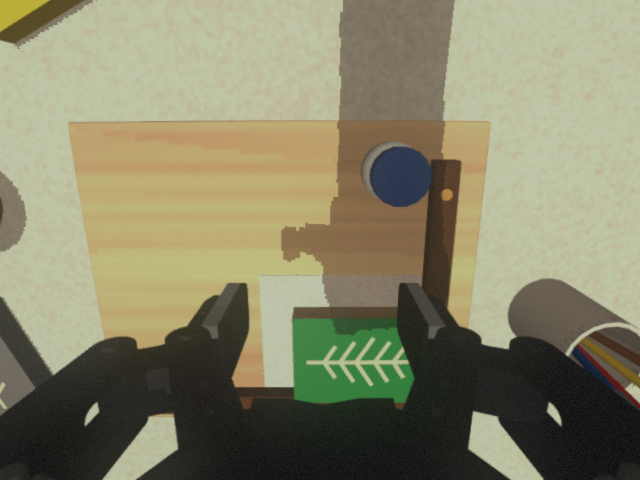

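View pics/s4.png

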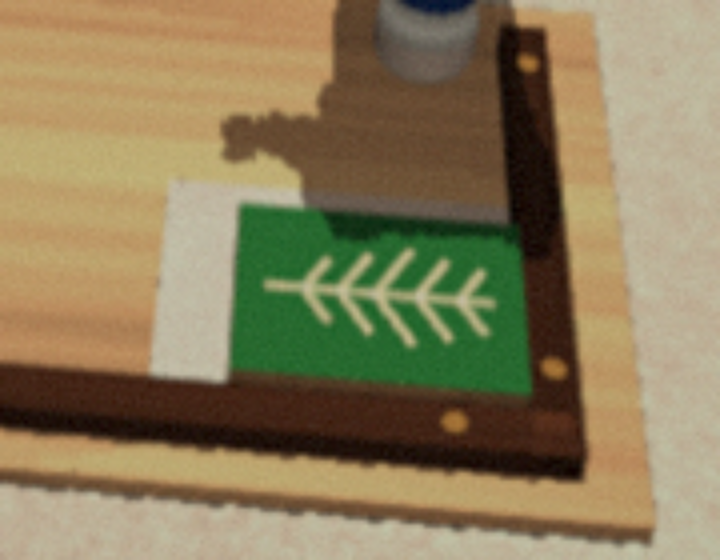

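It looks home; one close look from above will check for residual gaps and yaw.

```bash
python3 - <<'E'
from h import *
go(0,50,270,0)
E
```

```text
shift [-71.4  11.9 -54.8] turn [0.    0.001 0.003] here b [-71.3  37.9] t 16.6
```

>>> play_rows(steps="-5 3 -40 0 0 0 0; -30 8 -55 0 0 0 0; -55 12 -55 0 0 0 0; -71 12 -55 0 0 0 0; -71 12 -55 0 0 0 0")

```text
t: 17.1
eef_pos: [0.5804, 0.0926, 0.2692]
tcp_rot: [-0.078, 3.14, -0.002]
contact_force: [-0.5, 0.5, -0.1]
width: 0.998
grasp_force: 0.0
```

>>> play_rows(steps="0 0 0 0 0 0 0; 0 0 0 0 0 0 0")

```text
t: 17.3
eef_pos: [0.5778, 0.0918, 0.2698]
tcp_rot: [0.077, -3.14, 0.0]
contact_force: [0.8, -0.5, -0.3]
width: 0.996
grasp_force: 0.0
```

```bash
python3 - <<'E'
from h import *
c=shoot("wrist"); r=rect(c,green(c),.036); print(r,w2b(r[:2]))
cv2.imwrite("pics/w5.png",cv2.resize(c["image"][180:430,220:520],None,fx=2.4,fy=2.4,interpolation=cv2.INTER_CUBIC))
for k,z in(("ink_jar",.072),("clay_pot",.062),("brush_mug",.09)):
  for n in("top","scene"):
    t=shoot(n)
    for d in cut_out(t,k)[:1]: print(k,n,d["score"],p2w(t,np.array(d["point"])*[640,480],z))
E
```

```text
(646.5254516601562, 115.43287658691406, 89.72020721435547, 119.59345245361328, np.float64(0.05021648229075004)) [68.18749585 69.95649678]
ink_jar scene 0.59 [[0.49827832 0.12619511 0.072     ]]
clay_pot top 0.97 [[ 0.52140122 -0.24513167  0.062     ]]
clay_pot scene 0.62 [[0.59613751 0.30472209 0.062     ]]
brush_mug top 0.83 [[0.60226968 0.32207844 0.09      ]]
brush_mug scene 0.56 [[0.62090867 0.29201501 0.09      ]]
```

View pics/w5.png

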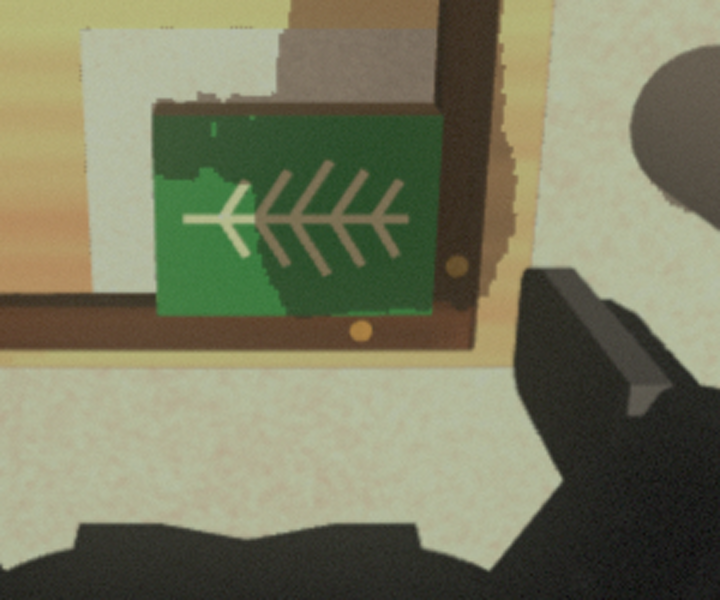

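The close view shows the block tight to both fences. Its yaw is 0.050 rad against 0.047 for the board, and y in the board frame is 70 mm. The arm is clear of it, so I'm handing in.

```bash
python3 -c "
from cell import *
print(job_done())"
```

```text
the job is handed in; nothing more can be done
None
```

The green leaf block was pushed into the corner and lies flat and square, with no visible gap at the far or left fence. The arm finished clear of it and never moved against the jar, pot or mug, and the job is handed in at about 18 s of the 58 s allowed.

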